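# Take the die out of the clay extruder and hang it on the die board

### The job

Clear the clay extruder after class: press its ejector lever down to the stop so that the die rises out of the gate, then take the die by its tab and hang it by its keyhole on the one free screw of the die board. Put the round end of the keyhole over the screw head and slide the die down until it hangs fully home, upright and flat in front of the board; do not disturb the two dies already hanging there or knock over the bisque cup or the glaze bottles.

Things in the scene. Friction and masses are not known exactly. Their poses are not given: they have to be found in the camera images.
- extruder: Bench clay extruder fixed to the table: an upright grey die gate 116 wide, 31 thick, top 184 above the table; behind it a steel barrel (diameter 90, axis 78 up) and handwheel, ending 312 behind the gate. Origin on the table under the middle of the die slot; x runs back along the barrel, y to the lever's side, z up. The slot in the gate's top is 11 (x) by 88 (y), open upward.
- ejector_lever (a joint): Ejector lever on the gate's +y side: starts at 0 to 0.03 rad with its handle up; 0.6 is fully down at the stop. It turns about a pin along the extruder's x axis at y = 66, z = 51.5 mm in the extruder's frame. Pressing the handle swings a toe up under the die (touching from about 0.05 rad) and lifts it 36 mm. Takes 3 to 5 N; the stiff pivot keeps lever and die where they are left.
- lever_handle (a point): Middle of the lever's black cross-bar handle, a round bar of diameter 18, 56 long along the extruder's x axis, 120 mm from the pin. In the extruder's frame it moves on an arc about the pin from y = 168, z = 114 mm (lever up) to y = 186, z = 46 mm (fully down).
- die: Aluminium die, 8 thick, in the gate's slot: lower part 84 wide, 70 high with one long flat opening; above it a tab 46 wide up to z = 142 with a keyhole; front and back alike; 0.14 to 0.28 kg. Origin mid lower edge, mid thickness; x thickness, y width, z up. Stands on a sill 40 above table, top 2 below the gate's top; lifted by the lever 34 out of it. Solid above z = 100.5: grip there
- die_hole (a point): Centre, mid thickness, of the round end of the die's keyhole: a hole of diameter 22, 80 mm above the die's lower edge. From it a slot 10 wide runs up the tab and ends 100.5 mm above the lower edge.
- die_seat (a point): The point of the die that lies on the screw's axis when the die hangs fully home (97 mm above the die's lower edge, near the top end of the slot), mid-thickness.
- die_board: Plywood board on two low feet (14 high, 24 out in front), fixed to the table, 320 wide, 18 thick, top edge 135 above the table. Origin on the table under the middle of its front face, which looks to the robot; x points into the board, y along it, z up. Three screws stand out of the face at y = -110, 0 and +110 mm, 125 above the table; dies hang there.
- screw_free: The one screw with no die on it (any of the three places). Origin on its axis, 4 mm in front of the board's face, where the mid thickness of a hung die lies; x points into the board, z up. Shank diameter 7; the head, diameter 15, reaches from x = -9 to x = -14 mm, so 13 mm of shank lie free between board and head.
- hung_die_a: A like die with a square opening, already hanging on another screw of the board. Origin and axes as the die's.
- hung_die_b: A like die with seven round holes, already hanging on another screw of the board. Origin and axes as the die's.
- bisque_cup_1: Small reddish bisque cup, 55 wide, 58 high, standing on the table. Origin under its middle.
- underglaze_1: Squeeze bottle of glaze, diameter 34, 87 high, standing in front of the board. Origin under its middle.
- underglaze_2: A second squeeze bottle, diameter 34, 87 high. Origin under its middle.

How it is judged:
By the outcome, as a careful person would: the job done as asked, in the order asked, and still so for the second after the job is handed in, with the robot touching nothing.
It also fails if it takes over 64 s, if anything falls off the work surface, if the arm or the gripper's body presses on something with over 40 N, if the wrist force passes 120 N, or if a joint passes its speed limit or range.

### The arm

A 7-joint arm with a two-finger parallel gripper is mounted at the origin on the work surface; the furniture and walls round the work are solid. World frame = base frame: x ahead of the robot, y to its left, z up, the work surface at z = 0. Lengths are in m, angles in rad, forces in N, time in s.
With the tool pointing down it reaches from about 0.425 to 0.875 m from the base axis. Payload 4.7 kg.
Tool frame: the origin (TCP) lies between the finger pads; the fingertips stand 8 mm ahead of it and the grasp point (between the pads) lies 11 mm behind it (ctrl.tcp_to_tips is the distance from the TCP to the fingertips, in m); z points along the fingers, y is the line along which they close (so a half turn about z gives the same grasp; the last joint's range is limited). The gripper opens to 87 mm and grips with 3 to 60 N. Pads are 19 mm wide; open, the fingers measure 117 mm over their backs; the gripper's body (75 mm by 190 mm) begins 51 mm behind the grasp point.
Start: joints at [-1.171, 0.321, -0.07, 1.45, 0.023, 1.371, -0.057], TCP at [0.245, 0.602, 0.231] pointing down, gripper open.
Joint ranges: [-2.86, 2.86], [-0.3, 2.09], [-1.38, 1.24], [0.06, 2.45], [-1.56, 4.7], [0.09, 2.05], [-2.69, 2.69]. Speed limits (rad/s): [2.57, 2.57, 3.14, 3.14, 3.14, 3.14, 3.14].

### API

Orientations are given as [roll, pitch, yaw] about the fixed x, y, z axes, in that order (R = Rz(yaw) Ry(pitch) Rx(roll)).
In Python, from workcell import ctrl, camrig gives the robot as it stands (ctrl), with the cameras (camrig).
- The arm moves only by the shell command python3 steer.py 'ROWS' [FORCE]. ROWS is a JSON list of rows, 1 to 5 of them, each of 7 numbers: dx, dy, dz in m, then a rotation vector rx, ry, rz in rad, then the opening from 0.0 (shut) to 1.0 (fully open); each row is the pose to reach, as a shift and turn from the pose commanded when the command began, along the tool's axes at that moment; what a row does not reach only later rows make up. A row lasts 1/12 s, in which the tool goes at most 0.0417 m and 0.125 rad, less where a joint would pass 70% of its speed; a pose out of reach is approached as far as the arm can. The fingers move at their own pace and stop on an object; FORCE is the grip in N (left out, the last holds). Time passes only in rows, so rows that do not move let the fingers close. It prints the time, the measured TCP pose, the force, the opening and the grip force at its end.
- ctrl.state(): the state, without advancing time (a new reading comes with each control period).
- camrig.get_image(name): name is "scene" or "top" or "wrist"; returns the picture (384x512x3 uint8, red, green, blue); there is no depth.
- camrig.calibration(name): a dict with "fx", "fy", "cx", "cy" (pixels), "view" (4x4, takes a point from world to camera coordinates). Camera axes: x right, y down, z forward; pixel columns grow to the right and rows downward; lengths in m; the calibration is good to about 2 mm. A picture is of the moment at which its call begins: read the wrist's pose just before it. calibration takes no time and is no camera call; for the wrist camera it gives the pose at the moment of the call.
- ctrl.job_done(): hands the job in; it is judged then, once.
The state is a dict: "time": time; "joint_positions": joint angles; "qvel": joint speeds; "joint_torque": joint torques, N m; "tcp_pos": TCP position; "ee_rot": TCP orientation; "contact_force": force on the tool from outside, world axes, zero at the start; "moment": the same for the moment, N m; "opening": opening from 0.0 (shut) to 1.0 (fully open); "gripper_force": force on a finger pad.
Only numpy, scipy, OpenCV 4.12 (cv2) and the standard library are available. Lean on these libraries where they do the work, as an engineer would, in place of code of your own. Each camera call takes 0.05 s, during which the arm holds its last target. There are 200 camera calls.

## Working session

There is one attempt and no reset: what is moved stays moved. The work goes in short steps, Python scripts to look and compute and a shell command to move; the robot and the scene stay as the last step left them, time stands still between calls to the robot, and variables do not carry over. Pictures are saved under pics/ and viewed, at most 10 in all, crops included, and the job is handed in when it is done.

```bash
ls; mkdir -p pics
python3 - <<'E'
from workcell import ctrl, camrig
import cv2,numpy as np
s=ctrl.state();print(s['time'],s['tcp_pos'],s['ee_rot'],s['contact_force'])
a=camrig.get_image('scene');b=camrig.get_image('top')
cv2.imwrite('pics/scene.png',a[:,:,::-1]);cv2.imwrite('pics/top.png',b[:,:,::-1])
for n in('scene','top','wrist'):
    c=camrig.calibration(n);print(n,c['fx'],c['fy'],c['cx'],c['cy']);print(np.round(c['view'],4).tolist())
E
```

```text
pics
steer.py
workcell.py
0.0 [0.2444562  0.60172169 0.22948339] [-3.13974965e+00  1.20905083e-04  2.75581112e+00] [-0.06511915 -0.15651718 -0.42249139]
scene 457.27400483198994 457.27400483198994 253.93096508996402 195.46290316344783
[[0.6884, -0.7252, -0.0126, -0.3421], [-0.4034, -0.3684, -0.8376, 0.2939], [0.6028, 0.5817, -0.5461, 0.8737], [0.0, 0.0, 0.0, 1.0]]
top 442.4669815653755 442.4669815653755 255.1566882806993 191.9365281036694
[[-0.0123, -0.9996, 0.0249, -0.016], [-0.9872, 0.0082, -0.1591, 0.5118], [0.1589, -0.0265, -0.9869, 1.0761], [0.0, 0.0, 0.0, 1.0]]
wrist 339.05629270143993 339.05629270143993 256.07431431692874 193.2054842286175
[[0.3761, 0.9266, -0.0018, -0.6493], [0.8906, -0.361, 0.2765, -0.034], [0.2556, -0.1056, -0.961, 0.3909], [0.0, 0.0, 0.0, 1.0]]
```

View pics/scene.png

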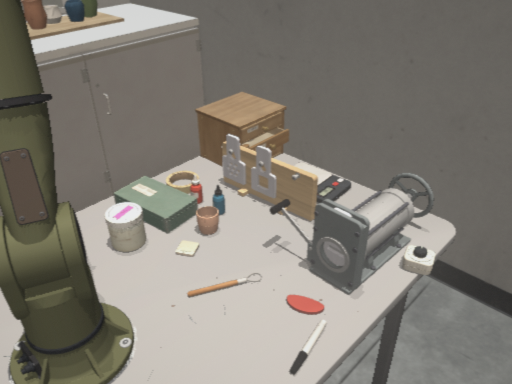

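View pics/top.png

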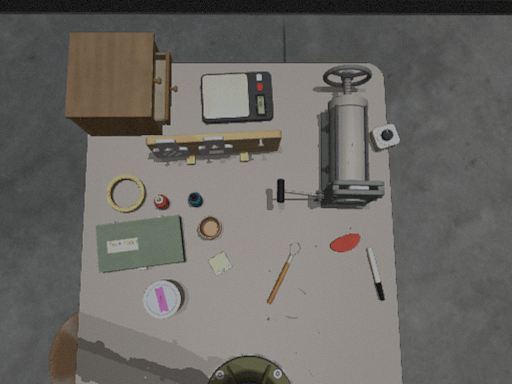

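The scene shows the extruder at the right with its gate facing the robot and the lever handle at its left (scene px 280,207; top px 281,190). The board is behind, with dies at left and middle. The free screw is the right one (top px about 262,140). Next I zoom in.

Run:
```python
import cv2,numpy as np
a=cv2.imread('pics/scene.png');b=cv2.imread('pics/top.png')
c=cv2.resize(b[120:220,140:400],None,fx=3,fy=3,interpolation=cv2.INTER_CUBIC)
d=cv2.resize(a[130:290,210:430],None,fx=3.6,fy=3.6,interpolation=cv2.INTER_CUBIC)
cv2.imwrite('pics/tz.png',c);cv2.imwrite('pics/sz.png',d)
```

```text
(no output)
```

View pics/tz.png

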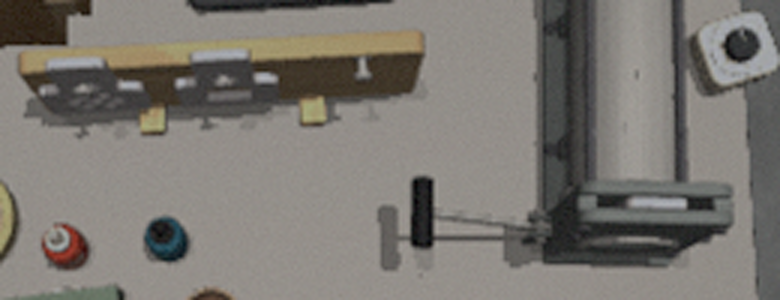

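View pics/sz.png

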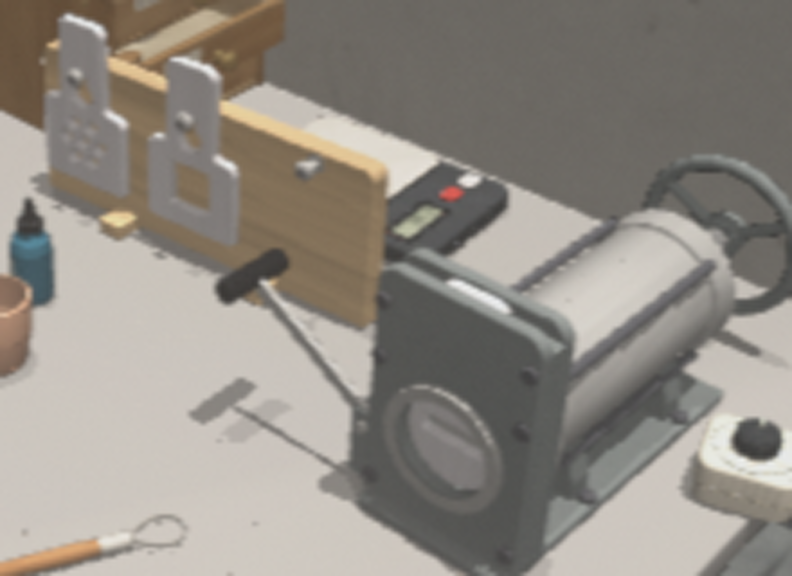

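Top crop: die top at about (657,202), handle from (422,178) to (424,246), free screw from (363,58) to (363,78). Scene crop: die top at about (478,296), handle from (222,288) to (284,262), screw head at about (300,173). I triangulate these.

```bash
cat > h.py <<'E'
from workcell import ctrl, camrig
import numpy as np,cv2
from scipy.spatial.transform import Rotation as R
C={n:camrig.calibration(n) for n in('scene','top')}
def ray(c,p):
    c=C[c] if isinstance(c,str) else c
    V=np.array(c['view']);d=np.array([(p[0]-c['cx'])/c['fx'],(p[1]-c['cy'])/c['fy'],1])
    return -V[:3,:3].T@V[:3,3],V[:3,:3].T@d
def plane(c,p,z):
    o,d=ray(c,p);return o+d*(z-o[2])/d[2]
def tri(*obs):
    A=np.zeros((3,3));b=np.zeros(3);L=[ray(*o) for o in obs]
    for o,d in L:
        d=d/np.linalg.norm(d);M=np.eye(3)-np.outer(d,d);A+=M;b+=M@o
    X=np.linalg.solve(A,b)
    e=max(np.linalg.norm(np.cross(X-o,d/np.linalg.norm(d))) for o,d in L)
    return np.round(X,4),round(e,4)
def proj(c,X):
    c=C[c] if isinstance(c,str) else c
    V=np.array(c['view']);q=V[:3,:3]@X+V[:3,3];return np.array([c['fx']*q[0]/q[2]+c['cx'],c['fy']*q[1]/q[2]+c['cy']])
E
python3 - <<'E'
from h import *
a=cv2.imread('pics/scene.png');b=cv2.imread('pics/top.png')
def comp(im,x0,y0,x1,y1,f):
    g=im[y0:y1,x0:x1].astype(int).mean(2);m=f(g).astype(np.uint8)
    n,l,st,ce=cv2.connectedComponentsWithStats(m);k=1+np.argmax(st[1:,4])
    ys,xs=np.where(l==k);P=np.c_[xs,ys]+[x0,y0]
    r=cv2.minAreaRect(P.astype(np.float32));return P.mean(0),st[k,4],r
ht=comp(b,270,172,292,210,lambda g:g<45);hs=comp(a,266,195,296,216,lambda g:g<45)
dt=comp(b,342,180,376,192,lambda g:g>140);ds=comp(a,328,203,356,220,lambda g:g>150)
for n,x in zip(('ht','hs','dt','ds'),(ht,hs,dt,ds)):print(n,x)
print('handle',tri(('top',ht[0]),('scene',hs[0])))
print('die',tri(('top',dt[0]),('scene',ds[0])),plane('top',dt[0],.182),plane('scene',ds[0],.182))
T=lambda x,y:(140+(x+.5)/3-.5,120+(y+.5)/3-.5)
S=lambda x,y:(210+(x+.5)/3.6-.5,130+(y+.5)/3.6-.5)
print('handle ends',plane('top',T(422,178),.122),plane('top',T(424,246),.122))
for n,p in dict(gl=(578,183),gr=(733,183)).items(): print(n,plane('top',T(*p),.184))
print('gate corner scene',plane('scene',S(400,256),.184))
print('screw head top',plane('top',T(363,78),.12),plane('top',T(363,58),.125),plane('scene',S(299,174),.125),tri(('top',T(363,76)),('scene',S(299,174))))
for n,p in dict(bl=(22,72),br=(424,52),Bl=(22,54),Br=(424,33)).items(): print(n,plane('top',T(*p),.135))
print('br scene',plane('scene',S(380,180),.135),plane('scene',S(48,48),.135))
E
```

```text
Traceback (most recent call last):
ValueError: attempt to get argmax of an empty sequence
```

Run:
```python
from h import *
a=cv2.imread('pics/scene.png');b=cv2.imread('pics/top.png')
def comp(im,x0,y0,x1,y1,dark):
    g=im[y0:y1,x0:x1].astype(int).mean(2);lo,hi=np.percentile(g,[3,97])
    m=(g<lo+.35*(hi-lo) if dark else g>lo+.6*(hi-lo)).astype(np.uint8)
    n,l,st,ce=cv2.connectedComponentsWithStats(m);k=1+np.argmax(st[1:,4])
    ys,xs=np.where(l==k);P=np.c_[xs,ys]+[x0,y0]
    r=cv2.minAreaRect(P.astype(np.float32));return P.mean(0),st[k,4],r,lo,hi
ht=comp(b,272,172,290,210,1);hs=comp(a,266,195,296,216,1)
dt=comp(b,345,183,374,191,0);ds=comp(a,328,203,356,220,0)
for n,x in zip(('ht','hs','dt','ds'),(ht,hs,dt,ds)):print(n,x)
print('handle',tri(('top',ht[0]),('scene',hs[0])))
print('die',tri(('top',dt[0]),('scene',ds[0])),plane('top',dt[0],.182),plane('scene',ds[0],.182))
T=lambda x,y:(140+(x+.5)/3-.5,120+(y+.5)/3-.5)
S=lambda x,y:(210+(x+.5)/3.6-.5,130+(y+.5)/3.6-.5)
print('handle ends',plane('top',T(422,178),.122),plane('top',T(424,246),.122))
for n,p in dict(gl=(578,183),gr=(733,183)).items(): print(n,plane('top',T(*p),.184))
print('gate corner scene',plane('scene',S(400,256),.184))
print('screw head top',plane('top',T(363,78),.12),plane('top',T(363,58),.125),plane('scene',S(299,174),.125),tri(('top',T(363,76)),('scene',S(299,174))))
for n,p in dict(bl=(22,72),br=(424,52),Bl=(22,54),Br=(424,33)).items(): print(n,plane('top',T(*p),.135))
print('br scene',plane('scene',S(380,180),.135),plane('scene',S(48,48),.135))
```

```text
ht (array([280.26666667, 190.96      ]), np.int32(150), ((280.5, 190.5), (7.0, 23.0), 0.0), np.float64(16.83), np.float64(148.50333333333333))
hs (array([282.0503876 , 203.56589147]), np.int32(258), ((282.7146911621094, 204.20880126953125), (24.619577407836914, 19.17412757873535), 4.39870548248291), np.float64(60.666666666666664), np.float64(194.33333333333334))
dt (array([359.39393939, 187.31818182]), np.int32(66), ((359.0, 187.5), (3.0, 18.0), 90.0), np.float64(32.64333333333333), np.float64(170.0))
ds (array([348.18918919, 204.93243243]), np.int32(74), ((346.5, 206.0), (17.0, 6.0), -0.0), np.float64(83.66666666666667), np.float64(226.66666666666666))
handle (array([ 0.5036, -0.0808,  0.1206]), np.float64(0.0039))
die (array([ 0.5005, -0.2516,  0.1955]), np.float64(0.0078)) [ 0.49742511 -0.24908309  0.182     ] [ 0.5259923  -0.24526149  0.182     ]
handle ends [ 0.5289824 -0.078817   0.122    ] [ 0.47510954 -0.07922398  0.122     ]
gl [ 0.5125269  -0.18892945  0.184     ]
gr [ 0.51164313 -0.30435428  0.184     ]
gate corner scene [ 0.49780033 -0.19571918  0.184     ]
screw head top [ 0.61063596 -0.03372084  0.12      ] [ 0.6256303  -0.03374936  0.125     ] [ 0.60759673 -0.03192848  0.125     ] (array([ 0.6097, -0.0324,  0.1247]), np.float64(0.0017))
bl [0.61288706 0.23263189 0.135     ]
br [ 0.62739634 -0.08144438  0.135     ]
Bl [0.6273784  0.23301387 0.135     ]
Br [ 0.64288667 -0.08177957  0.135     ]
br scene [ 0.62550991 -0.08827004  0.135     ] [0.61089168 0.22723112 0.135     ]
```

Geometry agrees: extruder origin is about (0.497,-0.2475) with yaw about 0, and the predicted handle y of -0.0795 matches the measured -0.079. The board yaw is about 0.046. The screw origin is about (0.6213,-0.034,0.125). Next is a helper for tool-axis offsets.

```bash
cat > off.py <<'E'
import sys
from h import *
# x y z yaw : offset in tool axes to a tool-down pose
def off(t,yaw):
    s=ctrl.state();M=R.from_euler('xyz',s['ee_rot']).as_matrix()
    d=M.T@(np.array(t)-s['tcp_pos']);r=R.from_matrix(M.T@R.from_euler('xyz',[np.pi,0,yaw]).as_matrix()).as_rotvec()
    print(np.round(d,4),np.round(r,3),'rows',round(max(np.linalg.norm(d)/.0417,np.linalg.norm(r)/.125),1))
if __name__=='__main__':
    v=[float(x) for x in sys.argv[1:]];off(v[:3],v[3])
E
python3 off.py .43 .27 .26 2.1
python3 - <<'E'
from h import *
S=lambda x,y:(210+(x+.5)/3.6-.5,130+(y+.5)/3.6-.5)
T=lambda x,y:(140+(x+.5)/3-.5,120+(y+.5)/3-.5)
print(plane('scene',S(478,296),.182),tri(('scene',S(478,296)),('top',(359.4,187.3))))
print(tri(('scene',S(254,276)),('top',T(423,212))))
E
```

```text
[-0.2967 -0.2376 -0.03  ] [-0.002  0.001  0.656] rows 9.1
[ 0.49712051 -0.25067125  0.182     ] (array([ 0.4979, -0.2497,  0.181 ]), np.float64(0.0004))
(array([ 0.5036, -0.08  ,  0.1132]), np.float64(0.0003))
```

```bash
python3 steer.py '[[-0.033,-0.0264,-0.0033,0,0,0.073,0],[-0.066,-0.0528,-0.0066,0,0,0.146,0],[-0.1,-0.08,-0.01,0,0,0.22,0],[-0.132,-0.1056,-0.0133,0,0,0.29,0],[-0.165,-0.132,-0.0166,0,0,0.365,0]]' 20; python3 steer.py '[[-0.0330,-0.0264,-0.003,0,0,0.073,0],[-0.066,-0.0528,-0.0066,0,0,0.146,0],[-0.1,-0.08,-0.01,0,0,0.22,0],[-0.132,-0.1056,-0.0133,0,0,0.29,0],[-0.132,-0.1056,-0.0133,0,0,0.29,0]]'; python3 off.py .487 -.08 .20 1.571
```

```text
time: 0.52
tcp_pos: [0.3466, 0.4189, 0.2465]
ee_rot: [-3.141, 0.0, 2.387]
contact_force: [-0.4, 0.4, 0.8]
opening: 0.707
gripper_force: 0.0
time: 0.93
tcp_pos: [0.3729, 0.2459, 0.2609]
ee_rot: [3.141, 0.002, 2.088]
contact_force: [0.6, 0.0, 0.7]
opening: 0.325
gripper_force: 0.0
[-0.3395 -0.0619  0.0615] [0.001 0.002 0.517] rows 8.4
```

```bash
python3 steer.py '[[-0.038,-0.007,0,0,0,0.06,0],[-0.076,-0.014,0,0,0,0.12,0],[-0.114,-0.021,0,0,0,0.18,0],[-0.152,-0.028,0,0,0,0.24,0],[-0.19,-0.035,0,0,0,0.3,0]]' >/dev/null; python3 off.py .487 -.08 .20 1.571
```

```text
[-0.158   0.0152  0.06  ] [ 0.    -0.     0.228] rows 4.1
```

```bash
python3 steer.py '[[-0.038,0.004,0,0,0,0.057,0],[-0.076,0.008,0,0,0,0.114,0],[-0.114,0.011,0.02,0,0,0.171,0],[-0.15,0.015,0.04,0,0,0.228,0],[-0.158,0.0152,0.05,0,0,0.228,0]]'; python3 steer.py '[[0,0,0,0,0,0,0],[0,0,0,0,0,0,0]]' >/dev/null;python3 off.py .487 -.08 .145 1.571
python3 - <<'E'
from h import *
s=ctrl.state();C['w']=camrig.calibration('wrist');w=camrig.get_image('wrist');cv2.imwrite('pics/w1.png',w[:,:,::-1])
print(s['tcp_pos'],s['contact_force'],proj('w',[.5,-.08,.12]),proj('w',[.5,-.2475,.182]),proj('w',[.607,-.034,.125]))
E
```

```text
time: 1.77
tcp_pos: [0.4871, -0.0848, 0.2086]
ee_rot: [-3.141, 0.003, 1.563]
contact_force: [-1.8, 0.5, -1.1]
opening: 0.004
gripper_force: 0.0
[-0.002   0.0005  0.0645] [-0.002 -0.     0.001] rows 1.5
[ 0.4866517  -0.07806255  0.2095388 ] [0.18187917 0.67148025 0.01086992] [273.69521837 202.94460734] [274.22329672 452.53969601] [427.36093162 142.96144072]
```

View pics/w1.png

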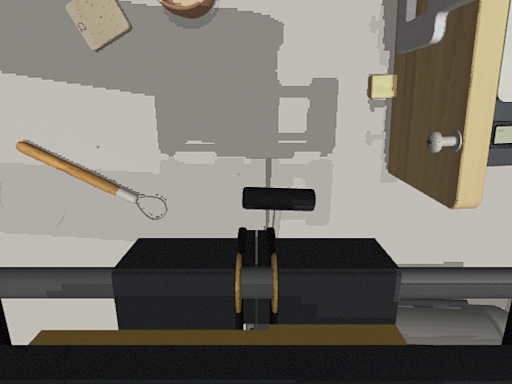

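The wrist view shows the handle centred at about (279,199), spanning 243–315, and the free screw head at (435,142) with its base at about (459,141).

```bash
python3 - <<'E'
from h import *
w=camrig.calibration('wrist')
for n,p,z in (('handle',(279,199),.114),('hl',(243,197),.114),('hr',(315,200),.114),('head',(435,142),.125),('face edge R',(457,205),.135)): print(n,plane(w,p,z).round(4))
print(tri((w,(279,199)),('top',(280.8,190.4))),tri((w,(434,142)),('top',(140+363/3,120+76/3)),('scene',(210+299/3.6,130+174/3.6))))
E
python3 steer.py '[[-0.002,0,0.02,0,0,0,0],[-0.002,0,0.04,0,0,0,0],[-0.002,0,0.06,0,0,0,0],[-0.002,0,0.077,0,0,0,0],[-0.002,0,0.077,0,0,0,0]]'
```

```text
handle [ 0.5051 -0.0778  0.114 ]
hl [ 0.4773 -0.0763  0.114 ]
hr [ 0.533  -0.0785  0.114 ]
head [ 0.6133 -0.0321  0.125 ]
face edge R [ 0.6304 -0.0754  0.135 ]
(array([ 0.5055, -0.0812,  0.1021]), np.float64(0.0005)) (array([ 0.6108, -0.0327,  0.1239]), np.float64(0.0022))
time: 2.4
tcp_pos: [0.4854, -0.0778, 0.131]
ee_rot: [-3.137, -0.001, 1.577]
contact_force: [-1.3, 0.5, -0.5]
opening: 0.004
gripper_force: 0.0
```

```bash
python3 steer.py '[[0.004,0,0.008,0,0,0,0],[0.008,0,0.016,0,0,0,0],[0.011,0,0.024,0,0,0,0],[0.014,0,0.033,0,0,0,0],[0.0155,0,0.042,0,0,0,0]]'; python3 steer.py '[[0.001,0,0.009,0,0,0,0],[0.002,0,0.016,0,0,0,0],[0.002,0,0.022,0,0,0,0],[0.002,0,0.025,0,0,0,0],[0.002,0,0.025,0,0,0,0]]'
```

```text
time: 2.82
tcp_pos: [0.4885, -0.0631, 0.0913]
ee_rot: [3.139, -0.001, 1.575]
contact_force: [0.3, 2.8, 2.3]
opening: 0.007
gripper_force: 1.7
time: 3.23
tcp_pos: [0.4863, -0.0635, 0.0651]
ee_rot: [-3.14, 0.001, 1.572]
contact_force: [-0.5, -0.0, -0.1]
opening: 0.004
gripper_force: 0.0
```

```bash
python3 steer.py '[[0,0,0.002,0,0,0,0],[0,0,0.004,0,0,0,0],[0,0,0.006,0,0,0,0]]';python3 steer.py '[[0,0,0.001,0,0,0,0],[0,0,0.002,0,0,0,0]]'
```

```text
time: 3.48
tcp_pos: [0.4868, -0.0636, 0.0618]
ee_rot: [-3.14, -0.0, 1.572]
contact_force: [-10.8, -0.2, 33.1]
opening: 0.006
gripper_force: 16.2
time: 3.65
tcp_pos: [0.4869, -0.0636, 0.0616]
ee_rot: [-3.139, -0.002, 1.572]
contact_force: [-14.2, 0.9, 40.9]
opening: 0.008
gripper_force: 20.3
```

```bash
python3 steer.py '[[0,0,-0.03,0,0,0,0.0],[0,0,-0.07,0,0,0,0],[0,0,-0.11,0,0,0,0],[-0.02,0,-0.15,0,0,0.02,0.4],[-0.05,0,-0.19,0,0,0.035,0.6]]' >/dev/null; python3 steer.py '[[-0.02,0,-0.04,0,0,0,0.7],[-0.05,0.003,-0.05,0,0,0,0.7],[-0.08,0.007,-0.05,0,0,0,0.7],[-0.08,0.01,-0.05,0,0,0,0.7],[-0.08,0.01,-0.05,0,0,0,0.7]]'
python3 - <<'E'
from h import *
s=ctrl.state();C['w']=camrig.calibration('wrist');w=camrig.get_image('wrist');cv2.imwrite('pics/w2.png',w[:,:,::-1])
t=camrig.get_image('top');cv2.imwrite('pics/top2.png',t[:,:,::-1])
np.save('w2.npy',C['w'],allow_pickle=True)
print(s['tcp_pos'],s['ee_rot'],proj('w',[.4975,-.2495,.218]))
E
```

```text
time: 4.48
tcp_pos: [0.4942, -0.1888, 0.289]
ee_rot: [3.141, 0.001, 1.533]
contact_force: [0.1, 0.5, -0.2]
opening: 0.448
gripper_force: 0.0
[ 0.49418273 -0.18875445  0.28899038] [3.14148059e+00 8.37910899e-04 1.53304302e+00] [263.27092126 284.88968177]
```

View pics/w2.png

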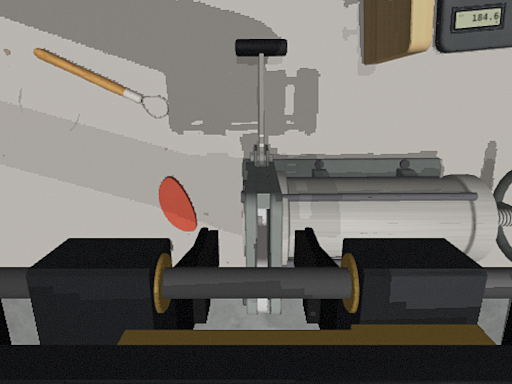

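The lever is down with its handle at (261,47). The die stands raised in the gate at column ~263, as predicted, and the extruder's yaw of about -0.038 matches the tool's. Now I descend onto the tab.

```bash
python3 - <<'E'
from h import *
w=cv2.imread('pics/w2.png').astype(int).mean(2);c=np.load('w2.npy',allow_pickle=True).item()
for v in (240,255,305): print(v,w[v,244:290].astype(int).tolist())
for u in(257,269):print(plane(c,(u,255),.218).round(4))
t=cv2.imread('pics/top2.png').astype(int).mean(2);print(t[176:196,340:378:3].astype(int))
E
python3 off.py .4978 -.2495 .24 1.533
```

```text
240 [158, 137, 116, 140, 139, 135, 137, 137, 138, 140, 143, 119, 66, 80, 92, 90, 91, 88, 93, 91, 88, 95, 85, 58, 40, 40, 82, 121, 131, 138, 137, 139, 138, 135, 139, 139, 135, 115, 154, 194, 189, 189, 191, 189, 140, 127]
255 [114, 84, 121, 135, 138, 137, 137, 135, 138, 141, 122, 74, 77, 85, 93, 94, 92, 95, 93, 91, 92, 94, 91, 64, 41, 45, 57, 109, 137, 138, 135, 136, 135, 136, 135, 138, 128, 116, 153, 180, 175, 178, 181, 150, 121, 167]
305 [85, 90, 105, 135, 152, 151, 151, 152, 152, 151, 151, 147, 139, 167, 199, 201, 200, 201, 201, 201, 201, 205, 197, 165, 147, 115, 95, 141, 155, 153, 153, 152, 152, 151, 152, 150, 135, 122, 130, 132, 132, 133, 133, 132, 132, 128]
[ 0.4937 -0.2247  0.218 ]
[ 0.5025 -0.2251  0.218 ]
[[47 25 11  9 13 18 32 43 45 55 62 69 70]
 [55 16 11  9 25 13 31 44 49 55 64 68 72]
 [58 18 22 14 25 23 37 49 53 52 60 68 71]
 [57 20 15 15  8 23 32 39 47 55 65 65 70]
 [52 18 20 19 19 18 33 38 49 56 59 68 69]
 [55 14 15 11 23 23 31 45 53 62 67 70 72]
 [55 16 23 20 21 16 33 48 55 62 64 65 72]
 [56 21 16 21 11 27 35 43 53 57 64 71 73]
 [30 13 26 11 24 29 40 49 56 57 65 68 69]
 [18 25 16 25 29 23 35 46 50 56 64 66 72]
 [24 27  8 19 21 33 40 44 59 58 64 67 73]
 [10 17 26 13 27 34 41 48 54 59 66 74 76]
 [23 19  9 24 21 35 40 51 50 58 67 71 74]
 [29 25 28 25  9 29 37 47 53 64 63 68 70]
 [14 12 13 11 24 29 37 54 55 62 67 70 76]
 [32 17 11 14 10 34 43 55 53 62 70 65 76]
 [25 12 16 10 13 32 42 52 59 59 70 70 72]
 [16 18  9 18 22 37 42 54 61 66 68 72 80]
 [24 12 12 16 15 38 43 51 60 63 67 73 74]
 [17 15  9 22 32 35 44 53 53 63 71 69 76]]
[-0.0637  0.0057  0.0482] [-0.002 -0.001  0.005] rows 1.9
```

```bash
python3 steer.py '[[-0.03,0.003,0.015,0,0,0,0.5],[-0.06,0.006,0.03,0,0,0,0.5],[-0.0635,0.006,0.05,0,0,0,0.5],[-0.0635,0.006,0.07,0,0,0,0.5],[-0.0635,0.006,0.085,0,0,0,0.5]]'; python3 steer.py '[[0,0,0,0,0,0,0.5]]' >/dev/null; python3 off.py .4978 -.2495 .1965 1.533
```

```text
time: 5.0
tcp_pos: [0.4977, -0.2488, 0.2016]
ee_rot: [-3.139, -0.001, 1.538]
contact_force: [-0.3, 1.2, 0.3]
opening: 0.508
gripper_force: 0.0
[-0.002   0.0013  0.0036] [-0.007 -0.002  0.007] rows 0.1
```

```bash
python3 steer.py '[[0,0,0.004,0,0,0,0.5],[0,0,0.004,0,0,0,0],[0,0,0.004,0,0,0,0],[0,0,0.004,0,0,0,0],[0,0,0.004,0,0,0,0]]' 30;python3 steer.py '[[0,0,0,0,0,0,0],[0,0,0,0,0,0,0],[0,0,0,0,0,0,0],[0,0,0,0,0,0,0]]'
```

```text
time: 5.5
tcp_pos: [0.499, -0.25, 0.2009]
ee_rot: [3.14, 0.0, 1.538]
contact_force: [0.2, -0.1, 0.2]
opening: 0.275
gripper_force: 0.0
time: 5.83
tcp_pos: [0.4987, -0.2501, 0.2003]
ee_rot: [3.141, -0.0, 1.538]
contact_force: [0.4, 0.1, 1.8]
opening: 0.092
gripper_force: 30.0
```

```bash
python3 steer.py '[[0,0,-0.01,0,0,0,0],[0,0,-0.02,0,0,0,0],[0,0,-0.035,0,0,0,0],[0,0,-0.05,0,0,0,0],[0,0,-0.065,0,0,0,0]]';python3 steer.py '[[0,0,-0.015,0,0,0,0],[0,0,-0.03,0,0,0,0],[0,0,-0.05,0,0,0,0],[0,0,-0.07,0,0,0,0],[0,0,-0.07,0,0,0,0]]'; python3 off.py .52 -.04 .335 1.617;  python3 -c "
from h import *
for n in('scene','top'):
  a=camrig.get_image(n);cv2.imwrite('pics/%s3.png'%n,a[:,:,::-1])
a=cv2.imread('pics/scene3.png')[40:280,200:440];cv2.imwrite('pics/sc3.png',cv2.resize(a,None,fx=2.5,fy=2.5))"
```

```text
time: 6.25
tcp_pos: [0.4985, -0.2501, 0.2666]
ee_rot: [3.141, -0.0, 1.538]
contact_force: [-0.1, 0.5, -1.2]
opening: 0.09
gripper_force: 30.0
time: 6.67
tcp_pos: [0.5, -0.2511, 0.3399]
ee_rot: [3.135, 0.002, 1.538]
contact_force: [0.5, -0.9, -1.5]
opening: 0.089
gripper_force: 30.0
[0.2116 0.013  0.0046] [ 0.007  0.002 -0.079] rows 5.1
```

View pics/sc3.png

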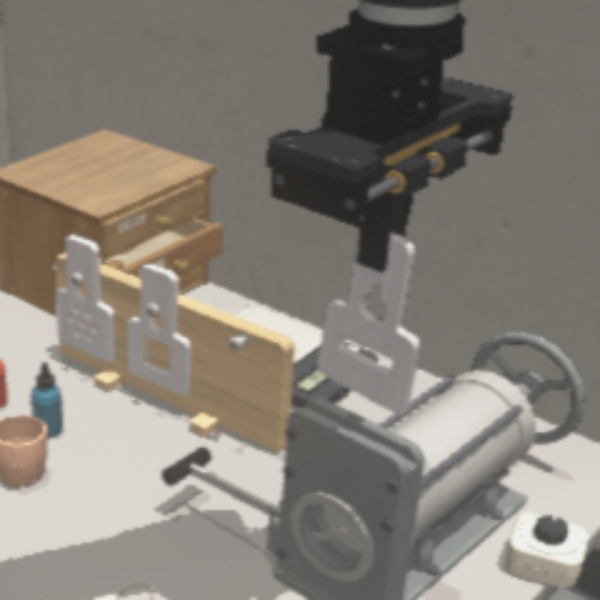

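The die is held upright and clear of the gate, with its hole at about (375,303) in the crop. Now I move in front of the free screw.

```bash
python3 off.py .58 -.0335 .335 1.617; python3 steer.py '[[0.03,0.008,0,0,0,-0.013,0],[0.065,0.018,0,0,0,-0.03,0],[0.105,0.03,0,0,0,-0.046,0],[0.145,0.045,0,0,0,-0.06,0],[0.18,0.06,0,0,0,-0.07,0]]'>/dev/null; python3 off.py .58 -.0335 .335 1.617
```

```text
[0.2194 0.074  0.001 ] [ 0.002  0.    -0.079] rows 5.6
[ 0.0353  0.0174 -0.0011] [-0.002 -0.002 -0.008] rows 0.9
```

```bash
python3 steer.py '[[0.025,0.01,0,0,0,-0.008,0],[0.036,0.015,0.02,0,0,-0.008,0],[0.036,0.015,0.055,0,0,-0.008,0],[0.036,0.015,0.09,0,0,-0.008,0],[0.036,0.015,0.125,0,0,-0.008,0]]'; python3 steer.py '[[0,0,0.02,0,0,0,0],[0,0,0.04,0,0,0,0],[0,0,0.04,0,0,0,0],[0,0,0.04,0,0,0,0]]'; python3 off.py .58 -.033 .169 1.617; python3 -c "
from h import *
w=camrig.calibration('wrist');np.save('w4.npy',w,allow_pickle=True)
for n in('scene','top','wrist'):
  a=camrig.get_image(n);cv2.imwrite('pics/%s4.png'%n,a[:,:,::-1])
a=cv2.imread('pics/scene4.png')[110:230,220:340];b=cv2.imread('pics/top4.png')[110:190,190:300]
k=cv2.INTER_CUBIC
m=np.zeros((480,800,3),np.uint8);m[:,:480]=cv2.resize(a,(480,480),interpolation=k);m[:232,480:]=cv2.resize(b,(320,232),interpolation=k)
c=cv2.imread('pics/wrist4.png');m[236:476,480:]=cv2.resize(c,(320,240))
cv2.imwrite('pics/m4.png',m)"
```

```text
time: 7.6
tcp_pos: [0.5772, -0.035, 0.2074]
ee_rot: [-3.14, 0.0, 1.617]
contact_force: [0.6, -0.1, -2.1]
opening: 0.085
gripper_force: 30.0
time: 7.93
tcp_pos: [0.5766, -0.0355, 0.1684]
ee_rot: [-3.138, 0.0, 1.616]
contact_force: [-0.0, 0.6, -1.9]
opening: 0.088
gripper_force: 30.0
[ 0.0023  0.0035 -0.0006] [-0.004  0.    -0.001] rows 0.1
```

View pics/m4.png

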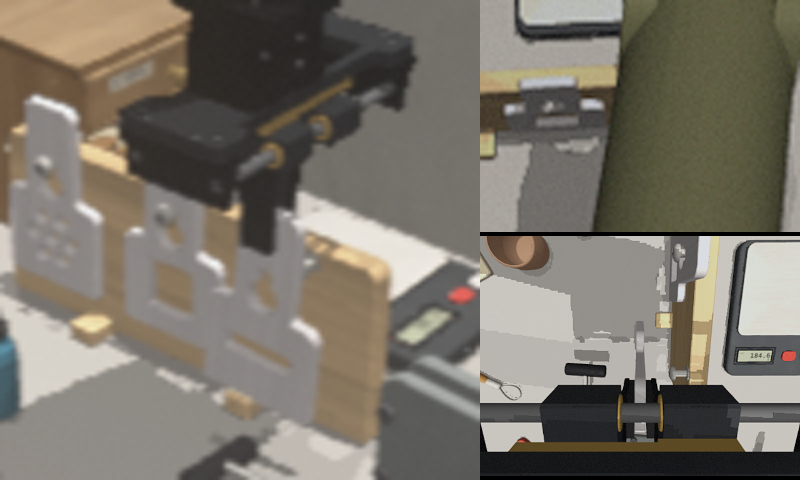

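The mosaic shows the die facing the board just in front of the free screw, with its hole at crop (262,290), i.e. scene px (285,182). I compare the hole's measured and predicted pixels, using the middle hung die as a check.

Run:
```python
from h import *
a=cv2.imread('pics/scene4.png').astype(int)
k=12
big=cv2.resize(cv2.imread('pics/scene4.png')[150:215,250:305],None,fx=10,fy=9.2,interpolation=cv2.INTER_CUBIC)
cv2.imwrite('pics/z4.png',big)
y=.046;ex=np.array([np.cos(y),np.sin(y),0]);ey=np.array([-np.sin(y),np.cos(y),0]);ez=np.array([0,0,1])
so=np.array([.6220,-.0325,.125])
mid=so+.11*ey-ez*.097
def pts(o):return {n:proj('scene',o+q[0]*ey+q[1]*ez-.004*ex).round(1) for n,q in dict(hole=(0,.08),bl=(.042,0),br=(-.042,0),topR=(-.023,.142),topL=(.023,.142),shR=(-.042,.07),shL=(.042,.07)).items()}
s=ctrl.state();print(s['tcp_pos'])
print('mid',pts(mid));print('held',pts(np.array([.5775,-.035,.169-.124])))
print('head',proj('scene',so-.014*ex).round(1))
```

```text
[ 0.57899556 -0.03566293  0.17150578]
mid {'hole': array([262.3, 168.6]), 'bl': array([251. , 188.4]), 'br': array([274.2, 198.9]), 'topR': array([269.1, 150.6]), 'topL': array([255.6, 145.4]), 'shR': array([274.5, 176.9]), 'shL': array([250.6, 166.9])}
held {'hole': array([284.9, 183.7]), 'bl': array([271.5, 204.3]), 'br': array([297.4, 216.3]), 'topR': array([293.3, 164.6]), 'topL': array([278. , 158.7]), 'shR': array([298.5, 193. ]), 'shL': array([271.7, 181.5])}
head [293.2 178.1]
```

View pics/z4.png

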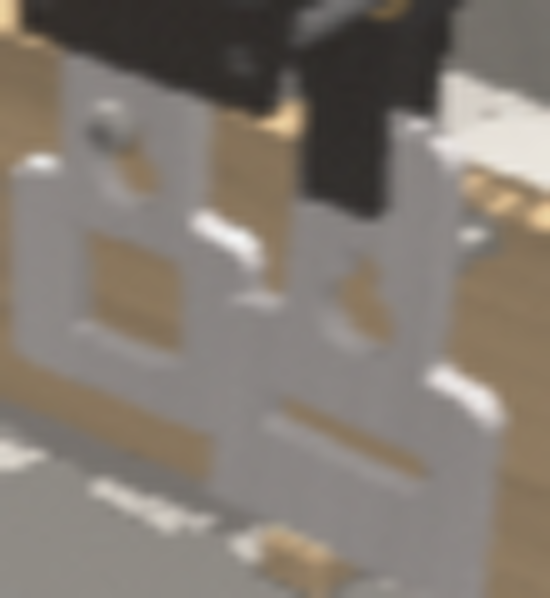

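```bash
for i in 1 2 3 4 5 6; do python3 steer.py '[[0,0,0,0,0,0,0]]' | grep tcp_pos; done
python3 - <<'E'
from h import *
g=cv2.imread('pics/scene4.png').astype(int).mean(2)
y=.046;ex=np.array([np.cos(y),np.sin(y),0]);ey=np.array([-np.sin(y),np.cos(y),0]);ez=np.array([0,0,1])
so=np.array([.6220,-.0325,.125]);mid=so+.11*ey-ez*.097;lf=so+.22*ey-ez*.097
P=lambda o,q,z=.07:proj('scene',o+q*ey+z*ez)
print('pred mid',P(mid,-.0325),P(mid,.0325),'left',P(lf,-.0325),P(lf,.0325),P(lf,0,.142),'held',P(np.array([.5785,-.0357,.045]),-.0325))
m=(g[130:220,215:305]>185).astype(np.uint8)
n,l,st,ce=cv2.connectedComponentsWithStats(m)
for i in range(1,n):
    if st[i,4]>5: print(ce[i]+[215,130],st[i])
E
```

```text
tcp_pos: [0.579, -0.0356, 0.1716]
tcp_pos: [0.5788, -0.0355, 0.1713]
tcp_pos: [0.5785, -0.0355, 0.1709]
tcp_pos: [0.5783, -0.0355, 0.1706]
tcp_pos: [0.5782, -0.0355, 0.1703]
tcp_pos: [0.5781, -0.0355, 0.1701]
pred mid [272.62046164 175.14416361] [254.17976303 167.45157288] left [242.02027222 162.37920613] [225.26901416 155.39137041] [232.56172332 135.78261355] held [296.82981376 190.8735015 ]
[233.31818182 136.36363636] [13  4 11  6 22]
[245.08571429 148.77142857] [25 16 11  7 35]
[299.13636364 163.94318182] [78 28 12 12 88]
[241.92857143 162.57142857] [24 31  6  5 14]
[228.84662577 191.30674847] [  0  34  39  47 489]
[272.1875 175.125 ] [54 43  7  5 16]
[242.28 190.4 ] [23 59  9  4 25]
[296.         192.22222222] [78 60  7  6 18]
[294.14814815 218.        ] [75 85 12  5 27]
```

Run:
```python
from h import *
def run(f,o,yaw,win):
    g=cv2.imread(f).astype(int).mean(2)
    ey=np.array([-np.sin(yaw),np.cos(yaw),0]);ez=np.array([0,0,1])
    for n,q,z in(('R',-.0325,.07),('L',.0325,.07),('tabR',-.017,.142)):
        p=proj('scene',o+q*ey+z*ez);u,v=p.round().astype(int)
        print(f,n,p.round(1));print(' cols',u-6,'rows',v-5);print(g[v-5:v+7,u-6:u+7].astype(int))
run('pics/scene3.png',np.array([.499,-.2500,.2155]),-.036,0)
run('pics/scene4.png',np.array([.5785,-.0357,.046]),.046,0)
```

```text
pics/scene3.png R [362.1 173. ]
 cols 356 rows 168
[[128 128 136 136 122 112 113 113 113 113 112 113 113]
 [128 129 137 140 126 115 113 113 113 113 114 114 113]
 [128 130 146 168 156 127 115 114 114 114 114 114 113]
 [128 133 168 207 216 184 135 117 114 114 114 113 113]
 [128 132 160 211 229 228 194 146 128 117 115 114 114]
 [128 129 140 177 214 224 225 222 192 145 123 116 115]
 [128 130 131 136 154 184 214 226 226 210 164 125 116]
 [128 130 131 129 131 138 167 210 228 229 212 158 119]
 [129 130 130 129 128 129 136 159 206 224 222 178 122]
 [129 130 130 129 129 129 131 136 163 201 211 170 123]
 [129 131 130 129 128 130 131 132 138 174 189 164 129]
 [130 131 129 128 129 129 131 131 133 152 162 142 120]]
pics/scene3.png L [334.  161.2]
 cols 328 rows 156
[[115 114 114 114 114 113 114 114 114 114 115 110 120]
 [116 114 114 114 113 114 114 114 114 115 115 112 122]
 [116 115 115 114 114 114 114 115 115 115 115 122 129]
 [116 116 115 114 114 119 124 126 125 119 115 125 131]
 [116 114 115 117 115 142 165 172 171 147 121 125 131]
 [115 115 115 128 137 142 155 168 174 168 148 133 132]
 [115 1
[... 2477 characters left out ...]
g tabR [292.8 162.8]
 cols 287 rows 158
[[ 46  45  48  49  47  47  72 157 193 179 148 126 115]
 [ 45  47  48  49  48  47  75 163 202 203 199 179 149]
 [ 45  48  50  51  49  50  84 165 202 205 206 203 202]
 [ 47  51  65  65  56  52  88 166 203 206 206 202 202]
 [ 47  68 111 117 105  92 111 174 203 206 204 187 191]
 [ 47  70 122 151 188 174 145 180 204 209 214 218 221]
 [ 47  70 126 149 154 153 159 182 207 219 223 224 224]
 [ 49  67 113 136 138 151 199 224 225 224 224 224 225]
 [ 48  68 112 132 133 138 169 207 217 219 222 224 226]
 [ 50  77 115 133 133 133 141 178 194 186 194 213 223]
 [ 51  78 116 132 134 133 135 155 163 150 140 152 184]
 [ 52  78 117 132 133 133 133 141 145 158 170 150 130]]
```

Run:
```python
from h import *
def basis(y):return np.array([-np.sin(y),np.cos(y),0]),np.array([0,0,1.]),np.array([np.cos(y),np.sin(y),0])
def opening(f,lo,hi,v0):  # brown (R-B) opening, column centroids
    im=cv2.imread(f).astype(float);d=im[:,:,2]-im[:,:,0]
    return d
d4=opening('pics/scene4.png',0,0,0)
print('opening R-B rows190-204 cols276-295');print(d4[190:205,276:296].astype(int))
def edge(f,o,yaw,q,z0,z1,dark=None,w=4):
    g=cv2.cvtColor(cv2.imread(f),cv2.COLOR_BGR2LAB).astype(float)
    im=cv2.imread(f).astype(float);s=im[:,:,2]-im[:,:,0]
    ey,ez,ex=basis(yaw);res=[]
    pa,pb=proj('scene',o+q*ey+z0*ez+.0*ex),proj('scene',o+q*ey+z1*ez)
    for v in range(int(min(pa[1],pb[1]))+1,int(max(pa[1],pb[1]))):
        up=pa[0]+(pb[0]-pa[0])*(v-pa[1])/(pb[1]-pa[1]);us=np.arange(int(up)-w,int(up)+w+1)
        gr=np.abs(np.gradient(s[v,us]));gr[gr<5]=0
        if gr.sum()>0: res.append((v,(gr*us).sum()/gr.sum()-up))
    r=np.array(res);k=np.polyfit(r[:,0],r[:,1],1);print(f,q,'slope resid px/row',k[0].round(4),'mean',r[:,1].mean().round(2),np.std(r[:,1]-np.polyval(k,r[:,0])).round(2),len(r))
H=np.array([.5785,-.0357,.046]);so=np.array([.6220,-.0325,.125]);ey,ez,_=basis(.046)
mid=so+.11*ey-ez*.097;lf=so+.22*ey-ez*.097
edge('pics/scene4.png',H,.046,-.042,.004,.064)
edge('pics/scene4.png',H,.046,-.023,.078,.11)
edge('pics/scene.png',mid,.046,-.042,.004,.064)
edge('pics/scene.png',mid,.046,-.023,.078,.104)
edge('pics/scene.png',mid,.046,.042,.004,.064)
edge('pics/scene.png',lf,.046,-.042,.004,.064)
```

```text
opening R-B rows190-204 cols276-295
[[ 6  5  6  6  7  6  6  6  6  5  6  6  6  7  7  6  7  9  8 20]
 [ 6  7  6  7  6  6  6  6  6  6  7  6  6  7  6  6  6  9  6  7]
 [ 6  6  8  8  7  6  6  6  7  7  7  6  6  6  6  6  6  8  8  6]
 [ 6  7 19 22 13  8  7  7  7  6  7  6  6  7  6  7  6  7  7  8]
 [ 6  7 23 37 34 24 14 10  8  7  6  6  6  6  7  7  7  7  8  7]
 [ 7  7 16 29 37 39 34 24 13  9  7  6  6  5  6  6  7  6  6  6]
 [ 7  6  8 10 17 29 37 39 34 24 14  9  7  6  6  7  6  6  7  7]
 [ 6  6  6  8  7  9 18 31 39 40 34 23 13  9  6  6  6  7  7  6]
 [ 7  5  6  7  6  7  8 13 24 34 39 40 35 23 14  8  7  6  5  6]
 [ 6  6  6  6  6  7  7  7  9 14 23 34 39 39 35 24 12  7  6  6]
 [ 6  6  6  6  6  6  6  6  8  7  9 13 24 34 40 37 20  7  6  6]
 [ 6  6  6  7  6  5  5  7  6  7  7  7  8 13 25 32 20  8  6  6]
 [ 6  6  6  7  7  6  6  6  6  7  6  7  7  7  8 12 11  7  6  7]
 [ 6  7  6  6  7  7  6  6  6  7  6  6  6  7  8  7  7  6  6  6]
 [ 6  6  6  6  6  6  6  6  7  7  6  6  6  6  6  6  6  6  7  6]]
pics/scene4.png -0.042 slope resid px/row -0.0635 mean -0.29 0.16 19
pics/scene4.png -0.023 slope resid px/row -0.5229 mean 0.77 0.29 8
pics/scene.png -0.042 slope resid px/row 0.0031 mean 0.73 0.05 18
pics/scene.png -0.023 slope resid px/row -0.5402 mean -0.36 0.57 8
pics/scene.png 0.042 slope resid px/row 0.0038 mean -1.05 0.14 17
pics/scene.png -0.042 slope resid px/row 0.0067 mean 0.56 0.2 17
```

The held die is rolled by about 0.06 rad, from the toe lifting one side; the hung dies read straight. I undo the roll, shift, and measure again.

```bash
python3 steer.py '[[0.002,0,-0.001,0,-0.03,0,0],[0.004,0,-0.0015,0,-0.06,0,0],[0.004,0,-0.0015,0,-0.06,0,0],[0.004,0,-0.0015,0,-0.06,0,0],[0.004,0,-0.0015,0,-0.06,0,0]]'; for i in 1 2 ; do python3 steer.py '[[0,0,0,0,0,0,0],[0,0,0,0,0,0,0],[0,0,0,0,0,0,0]]' | grep tcp_pos; done
cat > meas.py <<'E'
from h import *
import sys
s=ctrl.state();im8=camrig.get_image('scene')[:,:,::-1];cv2.imwrite(sys.argv[1],im8);im=im8.astype(float)
sat=im[:,:,2]-im[:,:,0];g=im.mean(2)
yaw=.046;ey=np.array([-np.sin(yaw),np.cos(yaw),0]);ez=np.array([0,0,1.])
H=np.array([s['tcp_pos'][0],s['tcp_pos'][1],s['tcp_pos'][2]-.124])
P=lambda q,z:proj('scene',H+q*ey+z*ez)
pa,pb=P(-.042,.004),P(-.042,.064);r=[]
for v in range(int(pb[1])+1,int(pa[1])):
    up=pa[0]+(pb[0]-pa[0])*(v-pa[1])/(pb[1]-pa[1]);us=np.arange(int(up)-4,int(up)+5)
    gr=np.abs(np.gradient(sat[v,us]));gr[gr<5]=0
    if gr.sum()>0:r.append((v,(gr*us).sum()/gr.sum()-up))
r=np.array(r);k=np.polyfit(r[:,0],r[:,1],1)
print('tcp',s['tcp_pos'].round(4) if hasattr(s['tcp_pos'],'round') else s['tcp_pos'],'edge slope',k[0].round(4),'mean',r[:,1].mean().round(2),'(hung .003,.65)')
p=P(-.0325,.07);u,v=p.round().astype(int);W=g[v-6:v+7,u-7:u+8];m=(W>185).astype(np.uint8);n,l,st,ce=cv2.connectedComponentsWithStats(m)
i=1+np.argmax(st[1:,4]);print('R resid',(ce[i]+[u-7,v-6]-p).round(2),st[i,4],'(hung -.3,.1)')
p=P(.0325,.07);u,v=p.round().astype(int);W=g[v-3:v+5,u-3:u+4];print('L pred',p.round(1),'rows',v-3,'cols',u-3);print(W.astype(int))
E
python3 meas.py pics/s5.png
```

```text
time: 9.0
tcp_pos: [0.5779, -0.0319, 0.1715]
ee_rot: [-3.142, 0.06, 1.616]
contact_force: [0.2, -1.3, -0.9]
opening: 0.085
gripper_force: 30.0
tcp_pos: [0.5779, -0.0321, 0.1716]
tcp_pos: [0.5779, -0.0316, 0.1716]
tcp [ 0.5779 -0.0316  0.1716] edge slope 0.009 mean 2.27 (hung .003,.65)
R resid [0.8  0.57] 18 (hung -.3,.1)
L pred [274.7 180.7] rows 178 cols 272
[[133 137 151 148 130 121 126]
 [133 132 136 133 124 119 124]
 [132 133 135 133 129 123 125]
 [132 136 148 147 141 137 130]
 [133 134 138 141 141 138 133]
 [132 133 134 133 133 133 133]
 [133 133 133 133 131 131 133]
 [133 133 134 133 132 132 133]]
```

```bash
python3 steer.py '[[0.0018,0.006,0.0013,0,0,0,0],[0.0018,0.012,0.0013,0,0,0,0],[0.0018,0.018,0.0013,0,0,0,0],[0.0018,0.021,0.0013,0,0,0,0],[0.0018,0.021,0.0013,0,0,0,0]]'; python3 steer.py '[[0,0,0,0,0,0,0],[0,0,0,0,0,0,0],[0,0,0,0,0,0,0]]' | grep -E 'tcp|contact';python3 meas.py pics/s6.png; python3 steer.py '[[0,0.004,0,0,0,0,0],[0,0.008,0,0,0,0,0],[0,0.012,0,0,0,0,0],[0,0.012,0,0,0,0,0]]'
```

```text
time: 9.97
tcp_pos: [0.5997, -0.0288, 0.17]
ee_rot: [3.141, 0.061, 1.616]
contact_force: [0.3, -0.4, -1.4]
opening: 0.085
gripper_force: 30.0
tcp_pos: [0.5986, -0.029, 0.1701]
contact_force: [-1.0, -0.1, -1.9]
tcp [ 0.5986 -0.029   0.1701] edge slope -0.0074 mean 2.15 (hung .003,.65)
R resid [1.31 0.82] 17 (hung -.3,.1)
L pred [279.3 177.7] rows 175 cols 276
[[120 116 115 115 114 113 117]
 [128 118 117 115 115 116 118]
 [133 121 122 122 126 124 121]
 [130 122 131 149 150 142 136]
 [124 126 132 138 142 143 135]
 [123 128 132 134 133 132 132]
 [124 128 132 133 131 131 132]
 [122 127 131 133 131 131 131]]
time: 10.6
tcp_pos: [0.6118, -0.0281, 0.1702]
ee_rot: [3.141, 0.06, 1.616]
contact_force: [0.7, 0.4, -1.4]
opening: 0.086
gripper_force: 30.0
```

```bash
python3 steer.py '[[0,0.003,0,0,0,0,0],[0,0.006,0,0,0,0,0],[0,0.008,0,0,0,0,0],[0,0.008,0,0,0,0,0]]' | grep -E 'tcp|contact';python3 meas.py pics/s7.png|head -2; python3 steer.py '[[0,0,0.003,0,0,0,0],[0,0,0.006,0,0,0,0],[0,0,0.006,0,0,0,0]]'| grep -E 'tcp|contact'
```

```text
tcp_pos: [0.6192, -0.0279, 0.1701]
contact_force: [0.3, -0.3, -1.9]
tcp [ 0.6192 -0.0279  0.1701] edge slope -0.005 mean 2.2 (hung .003,.65)
R resid [1.01 0.73] 13 (hung -.3,.1)
tcp_pos: [0.6182, -0.0283, 0.1633]
contact_force: [-0.5, 0.1, -1.7]
```

```bash
python3 steer.py '[[0,0.001,0.003,0,0,0,0],[0,0.001,0.006,0,0,0,0],[0,0.001,0.008,0,0,0,0],[0,0.001,0.008,0,0,0,0]]'| grep -E 'tcp|contact';python3 steer.py '[[0,0,0.001,0,0,0,0],[0,0,0.002,0,0,0,0],[0,0,0.003,0,0,0,0],[0,0,0.003,0,0,0,0]]'| grep -E 'tcp|contact'
```

```text
tcp_pos: [0.6194, -0.0288, 0.1555]
contact_force: [-0.8, 0.3, -1.9]
tcp_pos: [0.6198, -0.0289, 0.153]
contact_force: [-0.5, -0.4, -1.6]
```

```bash
python3 steer.py '[[0,0,0.001,0,0,0,0],[0,0,0.002,0,0,0,0],[0,0,0.002,0,0,0,0]]'| grep -E 'tcp|contact';python3 steer.py '[[0,0,0.001,0,0,0,0],[0,0,0.0015,0,0,0,0],[0,0,0.0015,0,0,0,0]]'| grep -E 'tcp|contact'; python3 meas.py pics/s8.png|head -2
```

```text
tcp_pos: [0.6201, -0.029, 0.1522]
contact_force: [-1.5, 0.9, 4.4]
tcp_pos: [0.6202, -0.029, 0.152]
contact_force: [-4.8, 1.8, 12.0]
tcp [ 0.6202 -0.029   0.152 ] edge slope 0.0004 mean 2.06 (hung .003,.65)
R resid [1.02 0.74] 14 (hung -.3,.1)
```

```bash
python3 steer.py '[[0,0,-0.001,0,0,0,0],[0,0,-0.001,0,0,0,0.1],[0,0,-0.001,0,0,0,0.2],[0,0,-0.001,0,0,0,0.35],[0,0,-0.001,0,0,0,0.35]]'; python3 steer.py '[[0,0,0,0,0,0,0.35],[0,0,0,0,0,0,0.35],[0,0,-0.01,0,0,0,0.35],[0,0,-0.03,0,0,0,0.35],[0,0,-0.06,0,0,0,0.35]]';python3 steer.py '[[0,-0.02,-0.04,0,0,0,0.35],[0,-0.05,-0.08,0,0,0,0.35],[0,-0.09,-0.11,0,0,0,0.35],[-0.04,-0.11,-0.12,0,0,0,0.35],[-0.08,-0.12,-0.12,0,0,0,0.35]]'; python3 -c "
from h import *
for n in('scene','top'):
  a=camrig.get_image(n);cv2.imwrite('pics/%s9.png'%n,a[:,:,::-1])
k=cv2.INTER_CUBIC;m=np.zeros((520,800,3),np.uint8)
m[:,:480]=cv2.resize(cv2.imread('pics/scene9.png')[105:235,200:320],(480,520),interpolation=k)
m[:232,480:]=cv2.resize(cv2.imread('pics/top9.png')[110:190,190:300],(320,232),interpolation=k)
m[240:480,480:]=cv2.resize(cv2.imread('pics/scene9.png'),(320,240))
cv2.imwrite('pics/m9.png',m)"
```

```text
time: 12.87
tcp_pos: [0.6198, -0.0291, 0.1503]
ee_rot: [-3.141, 0.06, 1.616]
contact_force: [0.5, 0.1, 0.6]
opening: 0.246
gripper_force: 0.0
time: 13.28
tcp_pos: [0.618, -0.0255, 0.2093]
ee_rot: [-3.137, 0.061, 1.616]
contact_force: [-0.0, 0.4, 0.2]
opening: 0.347
gripper_force: 0.0
time: 13.7
tcp_pos: [0.507, -0.0884, 0.3369]
ee_rot: [3.136, 0.057, 1.623]
contact_force: [1.2, -1.1, -0.2]
opening: 0.349
gripper_force: 0.0
```

View pics/m9.png

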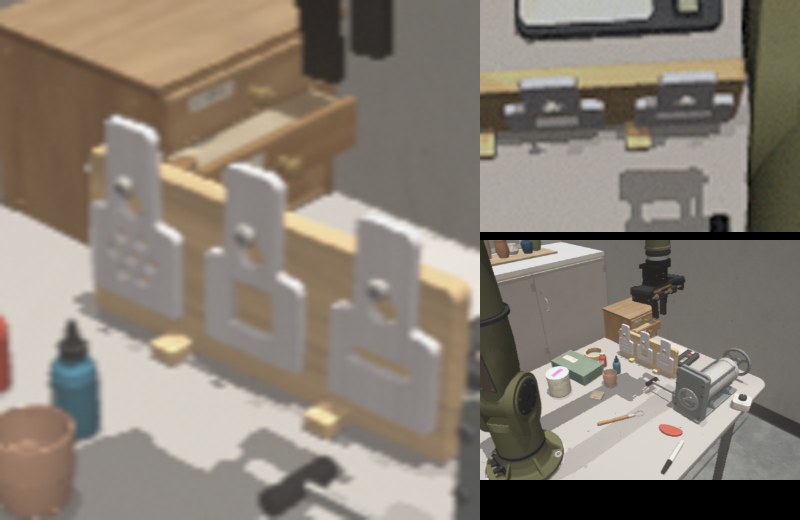

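The third die hangs on the right screw like its neighbours, with the screw head at the top of its keyhole at crop (377,290). The other dies, the cup and the bottles are undisturbed. One numeric check of seat and roll before handing in.

```bash
python3 steer.py '[[0,0,0,0,0,0,0.35],[0,0,0,0,0,0,0.35],[0,0,0,0,0,0,0.35],[0,0,0,0,0,0,0.35],[0,0,0,0,0,0,0.35]]' >/dev/null
python3 - <<'E'
from h import *
im=camrig.get_image('scene')[:,:,::-1].astype(float);s=im[:,:,2]-im[:,:,0];g=im.mean(2)
ey=np.array([-np.sin(.046),np.cos(.046),0]);ez=np.array([0,0,1.]);so=np.array([.6220,-.0325,.125])
for k in(0,.11,.22):
    o=so+k*ey-.097*ez;P=lambda q,z:proj('scene',o+q*ey+z*ez);out=[]
    for q in(-.042,.042):
        pa,pb=P(q,.004),P(q,.064);r=[]
        for v in range(int(pb[1])+1,int(pa[1])):
            up=pa[0]+(pb[0]-pa[0])*(v-pa[1])/(pb[1]-pa[1]);us=np.arange(int(up)-4,int(up)+5)
            gr=np.abs(np.gradient(s[v,us]));gr[gr<5]=0
            if gr.sum()>0:r.append((v,(gr*us).sum()/gr.sum()-up))
        r=np.array(r);f=np.polyfit(r[:,0],r[:,1],1);out+=[f[0].round(3),r[:,1].mean().round(2)]
    p=P(0,.142);u,v=p.round().astype(int);m=g[v-7:v+8,u-9:u+10]>185;ys,xs=np.where(m)
    print(k,out,'top resid',(xs.mean()+u-9-p[0]).round(2) if len(xs) else None,(ys.mean()+v-7-p[1]).round(2) if len(ys) else None,len(xs))
print(ctrl.state()['contact_force'])
E
```

```text
0 [np.float64(-0.002), np.float64(0.39), np.float64(-0.022), np.float64(-1.29)] top resid -0.48 0.54 76
0.11 [np.float64(0.002), np.float64(0.74), np.float64(0.0), np.float64(-1.01)] top resid -0.05 1.52 35
0.22 [np.float64(0.011), np.float64(0.55), np.float64(-0.123), np.float64(-1.67)] top resid 0.02 1.05 24
[0.02286428 0.21823844 0.07688934]
```

The new die hangs upright, at the same height and depth as the others.

```bash
python3 -c "
from workcell import ctrl, camrig
print(ctrl.job_done())"
```

```text
the job is handed in; nothing more can be done
None
```

I pressed the lever to its stop, took the die out of the gate and hung it fully home on the free screw. The other dies, the cup and the bottles look undisturbed in the last picture, and the job was handed in at about 14 s without a result being shown.

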